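# Fit the sanding drum into the drive pulley

## Task

Slide the orange sanding drum out through the open front of its wooden rack, stand its keyed shank in the bore of the green drive pulley and turn it until the key slips into the keyway, then push it down against the spring until its collar sits flush on the brass hub. Finish while still gripping the drum's tang and pressing it fully home, as a mate will lock it from below and it springs up if let go; leave everything else undisturbed.

Things in the scene. Friction and masses are not known exactly. Their poses are not given: they have to be found in the camera images.
- spindle: Orange sanding drum on a keyed steel shank, upright, 134 mm tall, 0.35 kg. Origin: centre of the shank's lower tip; z up its axis; x points to the key. Nose tapers from 9 mm diameter at the tip to 18 mm at 11 mm up, 18 mm diameter shank to 36, collar 48 mm diameter from 36 to 44, neck 20 mm diameter to 58, orange drum 44 mm diameter to 98, tang to 134.
- tang (a point): Middle of the aluminium tang on top of the orange drum, 116 mm above the shank's tip. The tang is 36 mm long (spindle's x), 16 mm thick (y), 36 mm high, to be gripped across its thickness, fingertips above the drum's top 18 mm below this point. The red mark on its top lies at the end above the key.
- key (a point): Middle of the brass key on the orange drum's shank, 23 mm above the tip, on the spindle's +x side. The key is 7 mm wide, reaches 14 mm out from the axis, and runs from 12 to 34 mm above the tip, so the nose enters a bore 12 mm before the key meets its face.
- pulley: Green drive pulley, 112 mm diameter, 36 mm tall, with a brass hub 56 mm diameter rising to 60 mm; fixed on the sander head, does not turn. Origin: centre of its underside (30 mm above the bench); z up; x points along the keyway. Red stripes on hub face and rim mark the keyway. Fully home, the drum's collar lies on the hub face, its tip at z = 24 mm here.
- bore (a point): Centre of the bore's mouth, on the hub's top face, 60 mm above the pulley's origin. Upright bore about 21 mm in diameter, open over the full height; its keyway, towards the pulley's +x, is 10 mm wide and reaches 16 mm from the axis.
- head: Grey base of the sander head, 200 x 170 x 30 mm, fixed to the bench; origin at the centre of its underside; the pulley stands in its middle.
- ejector (a joint): Black spring pad inside the pulley's bore, its top 26 mm below the hub face when free (0). Positive = pressed down, in m; limit 0.012; about 0.010 when the drum is fully home. It pushes up with 7 N at 0 and 12 N at 0.010, more than the drum's weight.
- rack: Wooden rack fixed to the bench, 120 mm deep (x), 200 wide (y), 76 high; origin at the centre of its underside, z up, open front towards -x. Two T-slots run along x at y = +50 and -50 mm, open at x = -60 mm, closed at the back; a drum hangs by its collar in each, tip 19 mm above the bench.
- rack_front (a point): Middle of the rack's open front, at the height of the slot floors (55 mm), x = -60 mm in the rack. Floor slots 36 mm wide, collar channels 58 mm wide; lips over the collars (underside at 68 mm, top at 76 mm, gap 38 mm) stop a drum from being lifted until its axis is more than 24 mm in front of this face.
- spare: Grey spare drum of the same size, without key, standing in the other slot of the rack; origin at its lower tip, its top 153 mm above the bench. To be left.
- glue: White glue bottle with yellow label and blue cap, 64 mm diameter, 190 mm tall; origin under its centre. To be left.
- tile_a: Dark wood tile, 34 x 28 x 22 mm; origin under its centre. To be left.
- tile_b: Light wood tile, 34 x 28 x 22 mm; origin under its centre. To be left.
- tile_c: Reddish tile, 34 x 28 x 22 mm; origin under its centre. To be left.
- screwdriver: Screwdriver about 190 mm long lying along its x; to be left.
- mallet: Hammer about 260 mm long lying along its x; to be left.
There are look-alikes about, which are no part of the job. Of the things like the spindle, leave any that is purple; of the rest the larger one is meant. Of the things that look like the rack, take the one that is farthest to the robot's left at the start.

How it is judged:
By the outcome, as a careful person would: the job done as asked, in the order asked, and still so for the second after the job is handed in, while the arm keeps its last pose, push and grip.
It also fails if it takes over 45 s, if anything falls off the work surface, if the arm or the gripper's body presses on something with over 40 N, if the wrist force passes 120 N, or if a joint passes its speed limit or range.

## Robot

A 6-joint arm with a two-finger parallel gripper is mounted at the origin on the work surface. World frame = base frame: x ahead of the robot, y to its left, z up, the work surface at z = 0. Lengths are in m, angles in rad, forces in N, time in s.
With the tool pointing down it reaches from about 0.35 to 0.925 m from the base axis. Payload 6.4 kg.
Tool frame: the origin (TCP) lies on the mounting face of the last link; the fingertips stand 173 mm ahead of it and the grasp point (between the pads) lies 155 mm ahead of it; z points along the fingers, y is the direction in which the jaws open and shut (so a half turn about z gives the same grasp; the last joint's range is limited). The gripper opens to 85 mm and grips with 20 to 120 N. Pads are 22 mm wide; open, the fingers measure 114 mm over their backs; the gripper's body (76 mm by 85 mm) begins 54 mm behind the grasp point. The pads swing forward as they close: fully open they stand 13 mm farther back than shut.
Start: joints at [-1.478, 0.245, 1.558, -0, 1.339, -0.174], TCP at [0.171, -0.627, 0.405] pointing down, gripper open.
Joint ranges: [-3.13, 3.13], [-1.02, 2.26], [0.13, 2.54], [-0.95, 4.09], [0.21, 2.88], [-2.74, 2.74]. Speed limits (rad/s): [2.57, 2.57, 3.14, 3.14, 3.14, 3.14].

## Interface

Orientations are given as [roll, pitch, yaw] about the fixed x, y, z axes, in that order (R = Rz(yaw) Ry(pitch) Rx(roll)).
In Python, from workcell import * gives the robot as it stands.
- The arm moves only by the shell command python3 -m crank 'ROWS' [FORCE]. ROWS is JSON, one flat list of numbers, 5 for each row, row after row: the finger opening in mm, from 0 to 85.4, then the shift along the world's x, y, z in units of 60 mm (1.0 is 60 mm), then the turn about the world's z in degrees. A call has 1 to 8 rows; each row shifts and turns the commanded pose from where the row before left it; what a row does not reach is not made up. A row lasts 1/8 s, in which the tool goes at most 62.5 mm and 10.7 degrees, less where a joint would pass 70% of its speed; a pose out of reach is approached as far as the arm can. A call is refused whole if a number of a shift passes 1 or a number of a turn 10.7, either way. A call with a gripper value outside its range is refused whole. The fingers move at their own pace and stop on an object; FORCE is the grip in N (left out, the last holds). Time passes only in rows, so rows that do not move let the fingers close. It gives the time, the measured TCP pose, the force and the opening at its end, in the units of the state.
- state(): the state, without advancing time (a new reading comes with each control period).
- grab_frame(name): name is "scene" or "side" or "wrist"; returns a dict with "img" (420x560x3 uint8, red, green, blue), "vertical_fov" (degrees; the focal length in pixels is half the picture's height over the tangent of half this angle, whatever the lens; pixels are square), "cx", "cy" (the principal point, pixels), "dist_coeffs" ([k1, k2, p1, p2, k3] as OpenCV has them; the pictures are not rectified), "rvec" (rotation vector, rad) and "tvec" (3), from world to camera coordinates, as OpenCV has them. Camera axes: x right, y down, z forward; pixel columns grow to the right and rows downward; lengths in m; the calibration is good to about 2 mm. A picture is of the moment at which its call begins. There is no depth.
- close_job(): hands the job in, once; it reports no verdict.
Trained networks look in the newest picture that a camera, given by its name, has taken for a name from the list of things; names that differ only in an ending like _2 or _b are one class to them, and where a whole thing is asked for, a point or a joint stands for the part that bears it (a point fixed in the world has none). Each returns a list of dicts, best first, with "p" (0 to 1); they miss things now and then, are a little off and sometimes report something else, mostly with a low value. They report only what shows in the picture. A call takes as long as a camera call. They do not tell look-alikes from the thing itself.
- search_frame(camera, thing): "extent" ([left, top, right, bottom] in pixels, round what is visible of it).
The state is a dict: "time": time; "joint_positions": joint angles; "joint_vel": joint speeds; "joint_efforts": joint torques, N m; "position": TCP position; "tcp_rot": TCP orientation; "contact_force": force on the tool from outside, world axes, zero at the start; "moment": the same for the moment, N m; "width": opening from 0.0 (shut) to 1.0 (fully open).
Only numpy, scipy, OpenCV 4.12 (cv2) and the standard library are available. Lean on these libraries where they do the work, as an engineer would, in place of code of your own. Each camera call takes 0.05 s, during which the arm holds its last target.

## Working session

There is one attempt and no reset: what is moved stays moved. The work goes in short steps, Python scripts to look and compute and a shell command to move; the robot and the scene stay as the last step left them, time stands still between calls to the robot, and variables do not carry over. Pictures are saved under pics/ and viewed, and the job is handed in when it is done.

```bash
ls; mkdir -p pics; python3 - <<'E'
from workcell import *
import cv2
print(state())
for n in ["scene","side","wrist"]:
    f=grab_frame(n); cv2.imwrite(f"pics/{n}0.png",f["img"][:,:,::-1])
    print(n,{k:v for k,v in f.items() if k!="img"})
    for t in ["spindle","rack","pulley","spare","tang"]:
        print(t,[(round(d["p"],2),[round(x) for x in d["extent"]]) for d in search_frame(n,t)])
E
```

```text
pics
{'time': 0.0, 'joint_positions': array([-1.47815343e+00,  2.45811844e-01,  1.55900188e+00,  2.66091255e-05,
        1.33868442e+00, -1.74106357e-01]), 'joint_vel': array([-0.00040723, -0.00100839, -0.00053576,  0.00072805,  0.00139634,
       -0.00096319]), 'joint_efforts': array([-1.99856069e-03, -4.29515862e+01, -3.26129472e+01, -2.23224270e-04,
        5.48984841e-03, -7.50471600e-06]), 'position': array([ 0.17132099, -0.62678573,  0.40358795]), 'tcp_rot': array([-3.13972045e+00, -3.55577208e-04,  2.66742779e-01]), 'contact_force': array([0.45980763, 0.36963339, 0.26540863]), 'moment': array([-0.01918411,  0.04375493, -0.03966766]), 'width': 0.9990846015281799}
scene {'vertical_fov': 48.84926010964237, 'cx': 279.134734321867, 'cy': 211.41028658208523, 'dist_coeffs': array([0.02376728, 0.        , 0.        , 0.        , 0.        ]), 'rvec': array([ 0.72465939,  2.58939558, -1.18951543]), 'tvec': array([ 0.46725273, -0.04590276,  1.24817081])}
spindle [(0.96, [164, 222, 184, 258]), (0.93, [276, 200, 294, 250]), (0.76, [211, 184, 235, 224])]
rack [(0.94, [273, 116, 343, 178]),
[... 581 characters left out ...]
00]), (0.75, [203, 179, 218, 204]), (0.66, [272, 207, 291, 242])]
rack [(0.93, [230, 150, 289, 225]), (0.92, [353, 137, 396, 198])]
pulley [(0.57, [204, 294, 252, 350])]
spare [(0.84, [253, 147, 269, 174]), (0.26, [244, 166, 259, 199])]
tang [(0.81, [200, 178, 216, 202]), (0.74, [277, 207, 298, 241]), (0.68, [253, 147, 267, 172]), (0.63, [240, 167, 260, 200])]
wrist {'vertical_fov': 64.4899458424587, 'cx': 276.5693495353332, 'cy': 207.1597149388452, 'dist_coeffs': array([-0.02009409,  0.        ,  0.        ,  0.        ,  0.        ]), 'rvec': array([-2.29253079,  1.75086399,  0.27088452]), 'tvec': array([-0.64979291, -0.03852919,  0.37952209])}
spindle []
rack []
pulley []
spare []
tang []
```

View pics/scene0.png

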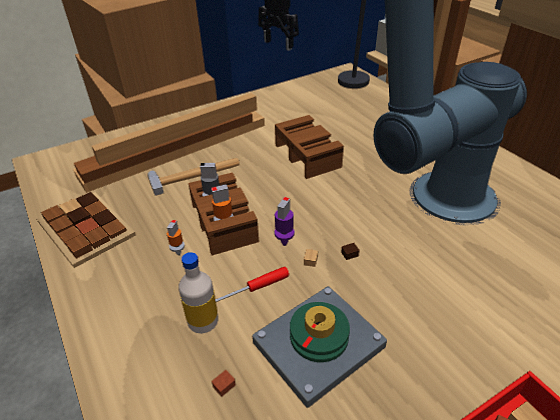

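View pics/side0.png

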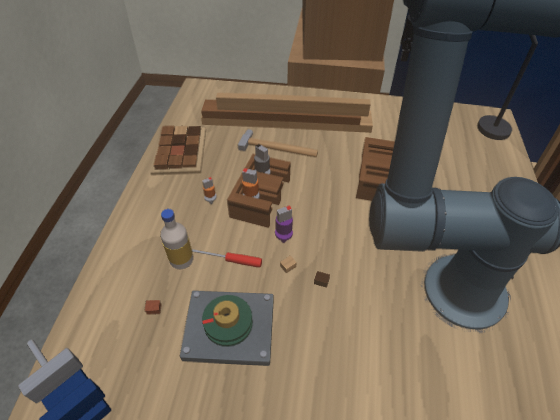

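View pics/wrist0.png

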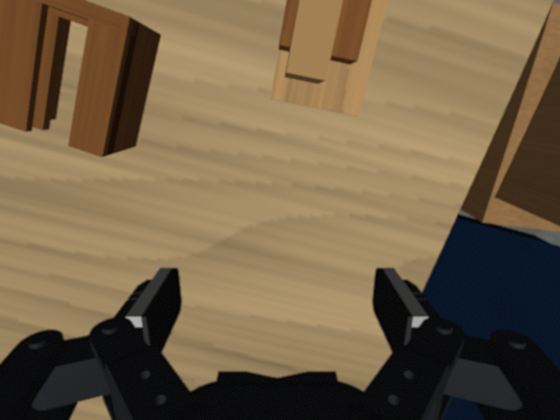

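The left rack holds the orange drum (scene ~(221,203)) and the grey spare. A small orange look-alike stands at (175,235), a purple one at (285,220), and the empty rack is at (310,145). The pulley is at (320,325). I'll zoom in next.

```bash
cat > h.py <<'E'
import numpy as np,cv2
from workcell import *
def cam(f):
    F=210/np.tan(np.radians(f["vertical_fov"])/2)
    K=np.array([[F,0,f["cx"]],[0,F,f["cy"]],[0,0,1.]])
    return K,np.array(f["dist_coeffs"],float),np.array(f["rvec"],float),np.array(f["tvec"],float)
def proj(f,P):
    K,d,r,t=cam(f); return cv2.projectPoints(np.asarray(P,float).reshape(-1,3),r,t,K,d)[0].reshape(-1,2)
def plane(f,uv,z):
    K,d,r,t=cam(f); R=cv2.Rodrigues(r)[0]
    n=cv2.undistortPoints(np.asarray(uv,float).reshape(-1,1,2),K,d).reshape(-1,2)
    D=np.c_[n,np.ones(len(n))]@R; C=-R.T@t
    return C+D*((z-C[2])/D[:,2])[:,None]
def crop(f,box,s,name,draw=None):
    x0,y0,x1,y1=box
    im=f["img"][:,:,::-1].copy()
    c=cv2.resize(im[y0:y1,x0:x1],None,fx=s,fy=s,interpolation=cv2.INTER_CUBIC)
    if draw is not None:
        for p in draw:
            q=(np.array(p)+.5-[x0,y0])*s
            cv2.circle(c,tuple(int(v) for v in q),2,(255,0,255),-1)
    cv2.imwrite("pics/"+name,c)
E
python3 - <<'E'
from h import *
import pickle
fs={n:grab_frame(n) for n in ["scene","side"]}
pickle.dump(fs,open("f0.pkl","wb"))
crop(fs["scene"],(150,150,300,262),5,"s1.png")
crop(fs["side"],(190,135,310,225),6,"d1.png")
crop(fs["scene"],(245,280,395,392),5,"s2.png")
crop(fs["side"],(175,280,285,362),7,"d2.png")
E
```

```text
(no output)
```

View pics/s1.png

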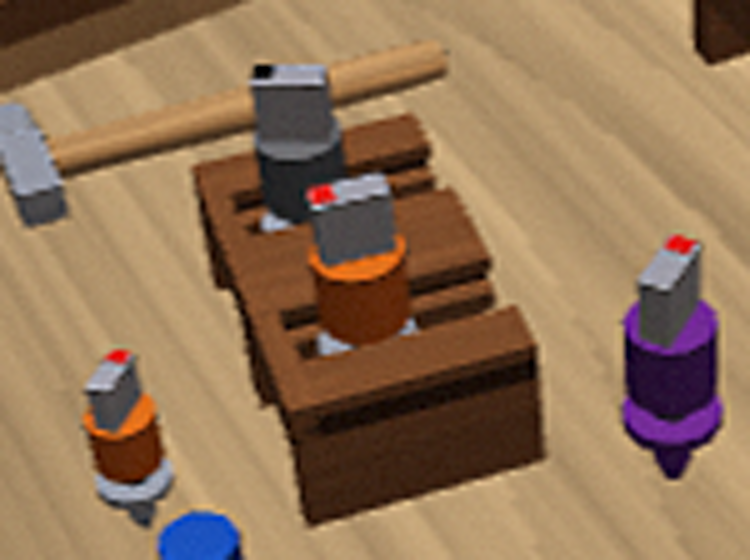

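View pics/d1.png

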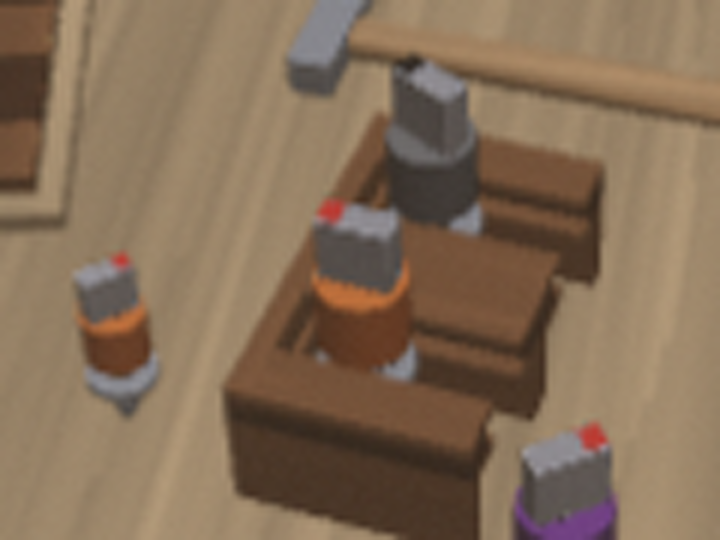

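View pics/s2.png

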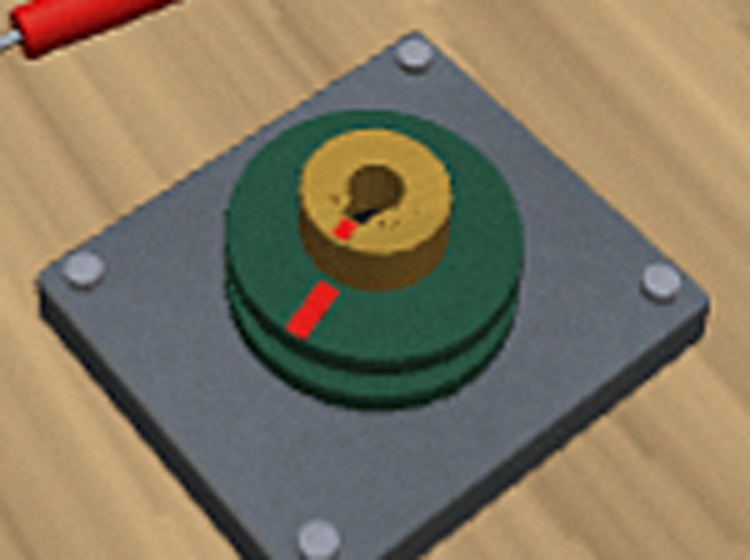

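View pics/d2.png

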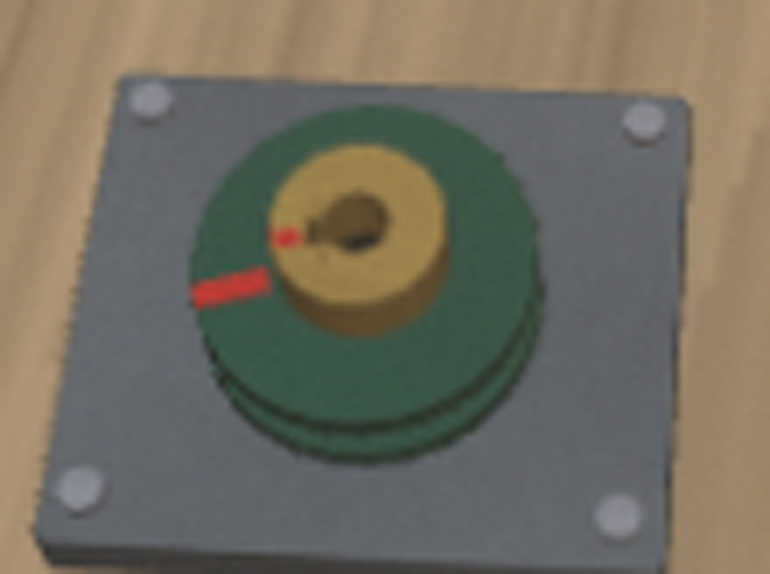

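```bash
cat > m.py <<'E'
from h import *
import pickle
fs=pickle.load(open("f0.pkl","rb"))
def P(n,pts,s,o,z):
    uv=(np.array(pts,float)+.5)/s-.5+np.array(o); return plane(fs[n],uv,z)
np.set_printoptions(precision=4,suppress=True)
S=("scene",5,(150,150)); D=("side",6,(190,135)); S2=("scene",5,(245,280)); D2=("side",7,(175,280))
def q(c,pts,z): 
    r=P(c[0],pts,c[1],c[2],z); print(c[0]); print(r[:,:2]); return r
print("rack BL? back-far, back-near, front-far, front-near")
for c,p in ((S,[(196,165),(297,410),(425,118),(527,310)]),(D,[(380,118),(230,388),(603,163),(490,408)])):
    r=q(c,p,.076); print("ctr",r.mean(0)); 
    for a,b in ((0,2),(1,3),(0,1),(2,3)): 
        d=r[b]-r[a]; print(np.hypot(*d[:2]),np.degrees(np.arctan2(d[1],d[0])))
print("tang orange: red end, other end (mid)")
q(S,[(314,196),(390,184)],.153);q(D,[(319,212),(397,222)],.153)
print("spare")
q(S,[(255,75),(327,72)],.153);q(D,[(396,70),(464,88)],.153)
print("hub centre/bore z=.09; stripe")
q(S2,[(376,192),(376,187),(344,230)],.09);q(D2,[(359,226),(355,221),(288,238)],.09)
print("rim stripe z=.066")
q(S2,[(328,287),(300,332)],.066);q(D2,[(268,278),(192,298)],.066)
print("head corners z=.03")
q(S2,[(417,32),(708,300),(40,283)],.03);q(D2,[(121,75),(690,98),(37,538),(668,568)],.03)
E
python3 m.py
```

```text
rack BL? back-far, back-near, front-far, front-near
scene
[[ 0.6138 -0.3324]
 [ 0.6451 -0.1369]
 [ 0.4959 -0.3059]
 [ 0.5238 -0.1422]]
ctr [ 0.5697 -0.2293  0.076 ]
0.12079122236301795 167.31691683318255
0.12138933856951695 -177.49952832304385
0.19804167156248598 80.90766573773656
0.16609091466026255 80.34155427380308
side
[[ 0.6119 -0.3346]
 [ 0.6438 -0.1435]
 [ 0.4966 -0.3188]
 [ 0.525  -0.1498]]
ctr [ 0.5693 -0.2367  0.076 ]
0.1163400530074894 172.2116157904064
0.11899873590948597 -176.96286414361333
0.19375267697060955 80.5105561028574
0.17139631095826527 80.46952108434117
tang orange: red end, other end (mid)
scene
[[ 0.6064 -0.1818]
 [ 0.5736 -0.1714]]
side
[[ 0.6063 -0.1844]
 [ 0.5711 -0.1834]]
spare
scene
[[ 0.5912 -0.2833]
 [ 0.5608 -0.2669]]
side
[[ 0.5909 -0.2835]
 [ 0.5574 -0.2758]]
hub centre/bore z=.09; stripe
scene
[[0.5717 0.1966]
 [0.5705 0.1948]
 [0.5909 0.2042]]
side
[[0.568  0.1931]
 [0.5696 0.1916]
 [0.5888 0.2007]]
rim stripe z=.066
scene
[[0.5996 0.2079]
 [0.6185 0.2182]]
side
[[0.5974 0.2041]
 [0.6195 0.2148]]
head corners z=.03
scene
[[0.4841 0.1036]
 [0.466  0.2678]
 [0.6788 0.1289]]
side
[[0.6758 0.1216]
 [0.4795 0.0985]
 [0.6558 0.2869]
 [0.4595 0.2632]]
```

```bash
cat >> m.py <<'E'
print("=====purple top / small top /glue cap")
q(S,[(670,258)],.134);q(D,[(567,447)],.134)
q(S,[(112,370)],.10);q(D,[(103,272)],.10)
print(plane(fs["scene"],[(190,259)],.19),plane(fs["side"],[(168,214)],.19))
# predictive overlay
def rz(a): a=np.radians(a); return np.array([[np.cos(a),-np.sin(a),0],[np.sin(a),np.cos(a),0],[0,0,1]])
def rackpts(x,y,a):
    L=[]
    for z in (0,.076):
        for t in np.linspace(-1,1,15):
            for s in (-1,1): L+= [(.06*s,.1*t,z),(.06*t,.1*s,z)]
    for sl in (.05,-.05):
        for t in np.linspace(-.06,.06,9): L+=[(t,sl+.019,.076),(t,sl-.019,.076)]
    return np.array(L)@rz(a).T+[x,y,0]
def tang(x,y,a,z0):
    L=[(sx*.018,sy*.008,z) for sx in np.linspace(-1,1,5) for sy in (-1,1) for z in (.098,.134)]
    L+=[(.022*np.cos(t),.022*np.sin(t),.098) for t in np.linspace(0,6.28,24)]
    return np.array(L)@rz(a).T+[x,y,z0]
def pul(x,y,a):
    L=[]
    for r,z in ((.056,.036),(.028,.06),(.0105,.06)):
        L+=[(r*np.cos(t),r*np.sin(t),z) for t in np.linspace(0,6.28,40)]
    L+=[(r,0,.06) for r in (.016,.02,.024,.028)]+[(r,0,.036) for r in (.032,.04,.05,.056)]
    return np.array(L)@rz(a).T+[x,y,.03]
import sys
if __name__=="__main__":
  for n,b,s in (("scene",(170,150,290,250),6),("side",(210,130,310,225),6)):
    pts=np.r_[rackpts(.569,-.228,-9.5),tang(.589,-.180,-9.5,.019)]
    crop(fs[n],b,s,"o1%s.png"%n,proj(fs[n],pts))
  for n,b,s in (("scene",(270,290,370,370),7),("side",(190,285,270,355),8)):
    crop(fs[n],b,s,"o2%s.png"%n,proj(fs[n],pul(.570,.194,25)))
E
python3 m.py | sed -n '/=====/,$p'
```

```text
=====purple top / small top /glue cap
scene
[[ 0.4818 -0.0789]]
side
[[ 0.4808 -0.0821]]
scene
[[ 0.7127 -0.1799]]
side
[[ 0.7116 -0.1841]]
[[0.7413 0.0285 0.19  ]] [[0.7359 0.0225 0.19  ]]
```

```bash
python3 -c "
import cv2,numpy as np
for k in (1,2):
    a=[cv2.imread('pics/o%d%s.png'%(k,n)) for n in ('scene','side')]
    h=max(x.shape[0] for x in a)
    a=[cv2.copyMakeBorder(x,0,h-x.shape[0],0,0,0) for x in a]
    o=np.hstack(a); o=cv2.resize(o,None,fx=800/o.shape[1],fy=800/o.shape[1]) ; 
    for n,x in zip('ab',a): cv2.imwrite('pics/o%d%s.png'%(k,n),x)
"
```

```text
(no output)
```

View pics/o1scene.png

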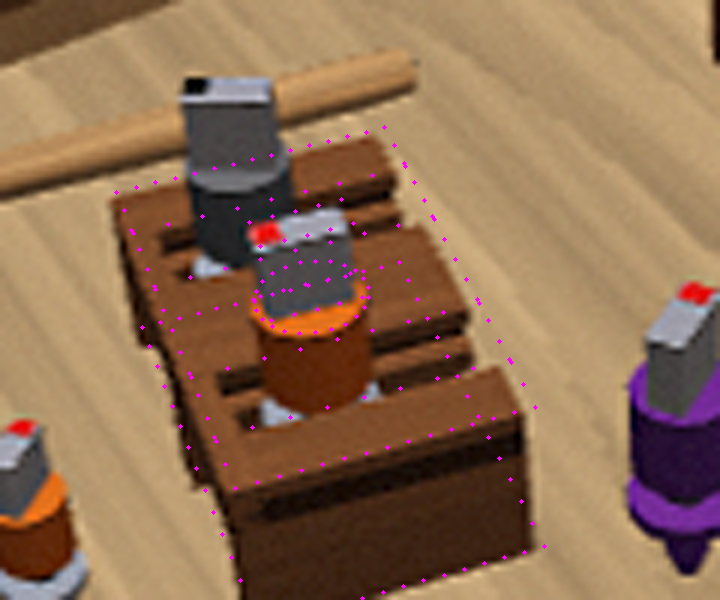

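View pics/o1side.png

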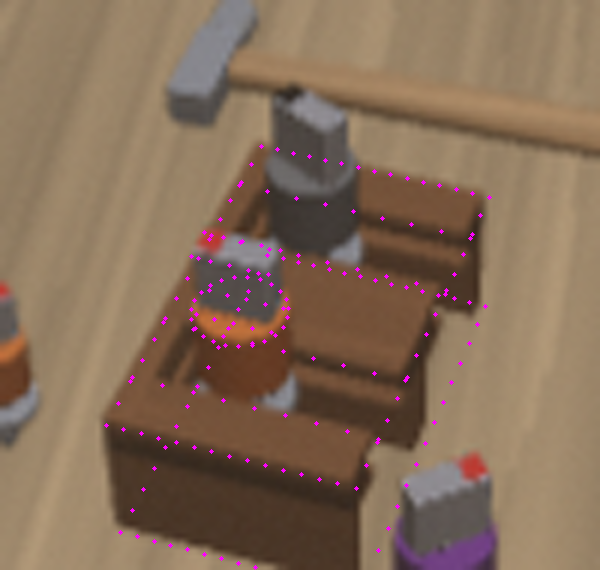

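View pics/o2scene.png

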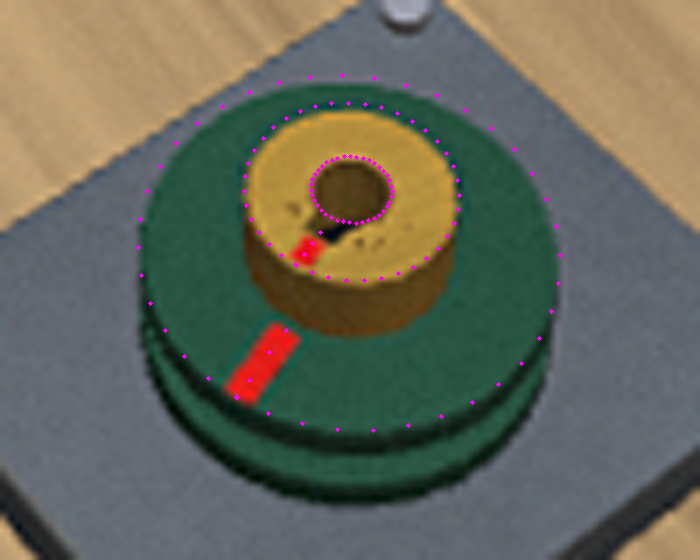

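View pics/o2side.png

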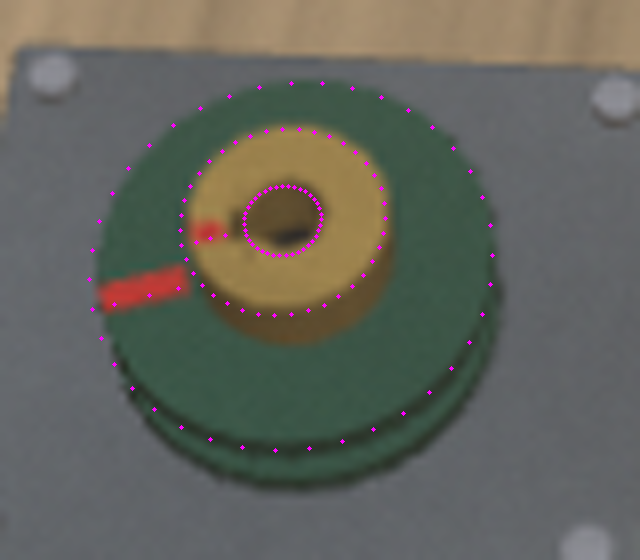

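Overlay agrees to about 2 mm. Rack yaw is about -9.5°, tang at (0.589, -0.180), bore at (0.570, 0.194), keyway about +25°. Moving above the drum.

```bash
python3 -m crank '[60,0.6,0.64,0,-3.1, 60,0.6,0.64,0,-3.1, 60,0.6,0.64,0,-3.1, 60,0.6,0.64,0,-3.1, 60,0.6,0.64,0,-3.1, 60,0.6,0.64,0,-3.1, 60,0.6,0.64,0,-3.1, 60,0.6,0.64,0,-3.2]' 40
```

```text
time: 2.0
position: [0.4603, -0.3184, 0.405]
tcp_rot: [3.141, -0.001, -0.17]
contact_force: [0.5, -0.5, -0.5]
width: 0.704
```

```bash
python3 -m crank '[60,0.7,0.72,0,0, 60,0.7,0.72,0,0, 60,0.5,0.6,0,0, 60,0.25,0.27,0,0, 60,0,0,0,0]' 40
cat > w.py <<'E'
from h import *
import sys,pickle
f=grab_frame("wrist"); s=state(); pickle.dump((f,s),open("w_%s.pkl"%sys.argv[1],"wb"))
cv2.imwrite("pics/w_%s.png"%sys.argv[1],f["img"][:,:,::-1])
print(s["time"],s["position"],s["tcp_rot"],s["width"],s["contact_force"])
K,d,r,t=cam(f);R=cv2.Rodrigues(r)[0];print("cam",-R.T@t)
for n in sys.argv[2:]: print(n,[(round(d["p"],2),[round(x) for x in d["extent"]]) for d in search_frame("wrist",n)])
E
python3 w.py a tang spindle
```

```text
time: 2.62
position: [0.5888, -0.1807, 0.4046]
tcp_rot: [3.141, 0.0, -0.166]
contact_force: [-0.0, -1.2, 0.6]
width: 0.7
2.675 [ 0.5882338  -0.18156321  0.40453195] [ 3.14111739e+00  5.14159530e-04 -1.67543192e-01] 0.7040634970823735 [-0.8110883  -0.38721341 -0.22466232]
cam [ 0.66549713 -0.19302286  0.37348074]
tang [(0.98, [257, 158, 308, 243]), (0.8, [198, 267, 226, 355]), (0.67, [240, 19, 280, 69]), (0.47, [221, 124, 451, 258])]
spindle [(0.8, [258, 162, 308, 239]), (0.8, [239, 19, 282, 71]), (0.77, [199, 266, 228, 357])]
```

View pics/w_a.png

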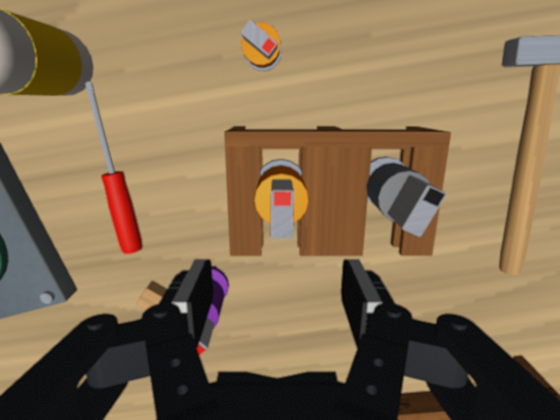

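The wrist view shows the orange drum centred at (282,200), the rack square-on and the fingers at the bottom. I'll zoom for the angle and position.

```bash
python3 - <<'E'
from h import *
import pickle
f,s=pickle.load(open("w_a.pkl","rb"))
crop(f,(215,120,355,265),4,"wz.png")
E
```

```text
(no output)
```

View pics/wz.png

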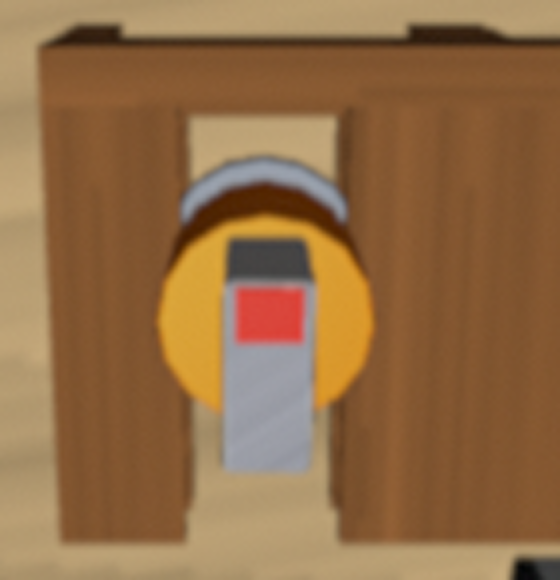

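```bash
python3 - <<'E'
from h import *
import pickle
np.set_printoptions(precision=4,suppress=True)
f,s=pickle.load(open("w_a.pkl","rb"))
def P(p,z): return plane(f,(np.array(p,float)+.5)/4-.5+[215,120],z)
t=P([(224,284),(314,284),(310,472),(223,470)],.153)
print(t[:,:2],t.mean(0)); a=(t[0]+t[1]-t[2]-t[3])/2; print(np.hypot(*a[:2]),np.degrees(np.arctan2(a[1],a[0])))
r=P([(40,48),(560,42),(62,542),(188,542),(338,542),(560,542)],.076);print(r[:,:2])
for i,j in((1,0),(0,2),(5,2)):
  d=r[j]-r[i];print(np.degrees(np.arctan2(d[1],d[0])))
print(P([(180,215),(345,215)],.063)[:,:2], P([(159,320),(374,320)],.117)[:,:2])
E
```

```text
[[ 0.6088 -0.1795]
 [ 0.6062 -0.1947]
 [ 0.572  -0.1888]
 [ 0.5749 -0.1735]] [ 0.5905 -0.1841  0.153 ]
0.03456240078913682 -9.99771030372173
[[ 0.6482 -0.1442]
 [ 0.6307 -0.2567]
 [ 0.531  -0.1243]
 [ 0.5259 -0.1549]
 [ 0.5198 -0.1913]
 [ 0.5106 -0.2451]]
81.12829238427219
170.37619945739797
80.42563921392086
[[ 0.604  -0.1666]
 [ 0.5975 -0.2052]] [[ 0.5943 -0.1632]
 [ 0.5872 -0.2057]]
```

```bash
python3 -m crank '[42,0.03,-0.04,-0.5,0, 42,0,0,-0.5,0, 42,0,0,-0.4,0, 42,0,0,-0.3,0, 42,0,0,-0.14,0, 42,0,0,0,0]' 40; python3 w.py b
```

```text
time: 3.52
position: [0.5901, -0.184, 0.2942]
tcp_rot: [-3.142, 0.0, -0.168]
contact_force: [-0.1, -0.6, 0.6]
width: 0.494
3.575 [ 0.59032315 -0.18394395  0.29493541] [ 3.14127497e+00 -8.98648048e-04 -1.68099744e-01] 0.4903852466057068 [ 0.01877246 -0.31428879  1.27198655]
cam [ 0.66672893 -0.19648182  0.26308986]
```

View pics/w_b.png

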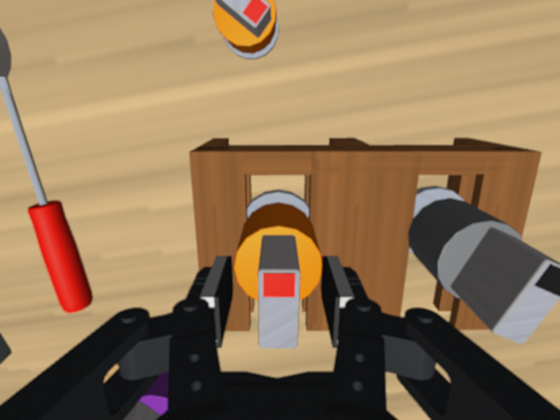

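The tang (column 279) is centred between the fingers. Closing.

```bash
python3 -m crank '[5,0,0,0,0, 5,0,0,0,0, 5,0,0,0,0, 5,0,0,0,0, 5,0,0,0,0]' 80; python3 w.py c
```

```text
time: 4.2
position: [0.5906, -0.1838, 0.2955]
tcp_rot: [3.141, -0.002, -0.168]
contact_force: [-0.7, -0.6, 6.2]
width: 0.173
4.25 [ 0.59056974 -0.18385715  0.29548251] [ 3.14094834e+00 -1.82884739e-03 -1.67791953e-01] 0.17579205153084668 [-0.54703605 -0.24230541  6.10170348]
cam [ 0.66730457 -0.19635763  0.26452961]
```

View pics/w_c.png

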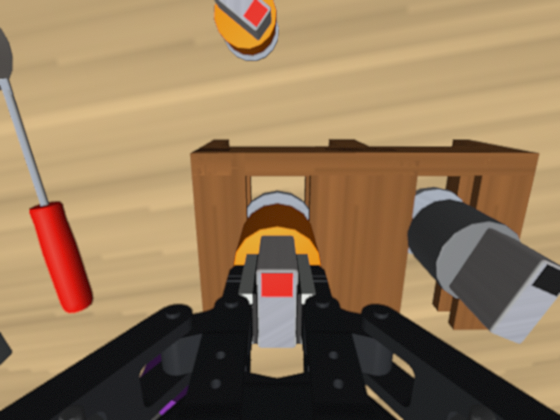

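```bash
python3 -m crank '[5,0,0,0.04,0, 5,0,0,0,0, 5,0,0,0,0]' 80;python3 -m crank '[5,-0.15,0.026,0,0, 5,-0.25,0.043,0,0, 5,-0.25,0.043,0,0, 5,0,0,0,0]' 80
```

```text
time: 4.62
position: [0.5898, -0.1834, 0.2957]
tcp_rot: [-3.141, 0.002, -0.168]
contact_force: [-1.3, 0.4, -3.7]
width: 0.177
time: 5.12
position: [0.5502, -0.1766, 0.2963]
tcp_rot: [-3.141, 0.001, -0.168]
contact_force: [0.8, -0.4, -3.6]
width: 0.172
```

```bash
python3 -m crank '[5,-0.3,0.052,0,0, 5,-0.3,0.052,0,0, 5,-0.3,0.052,0,0, 5,-0.14,0.024,0,0, 5,0,0,0,0]' 80; python3 - <<'E'
from h import *
for n in ("scene","side"):
    f=grab_frame(n); crop(f,(180,100,340,220),5,"e_%s.png"%n) if n=="scene" else crop(f,(210,100,370,220),5,"e_%s.png"%n)
E
```

```text
time: 5.75
position: [0.4888, -0.1661, 0.2969]
tcp_rot: [3.142, -0.001, -0.168]
contact_force: [-0.3, -0.4, -3.0]
width: 0.173
```

View pics/e_scene.png

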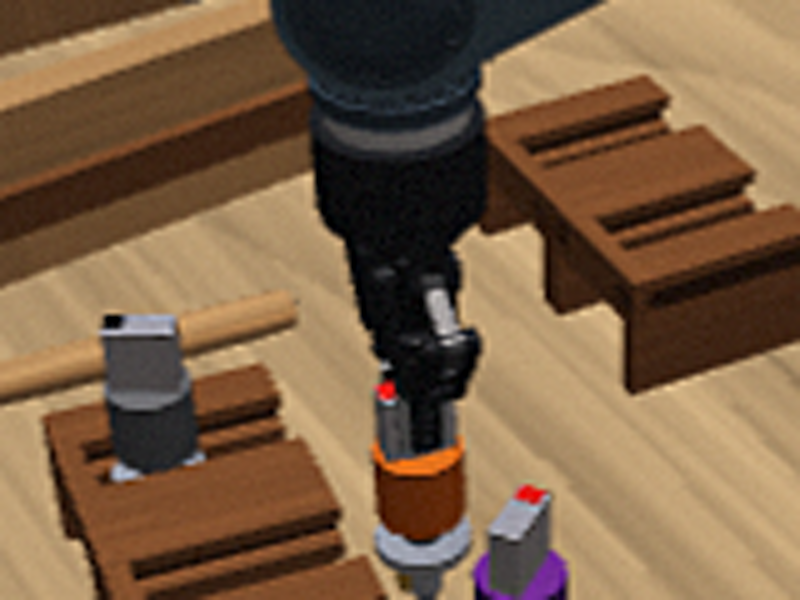

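View pics/e_side.png

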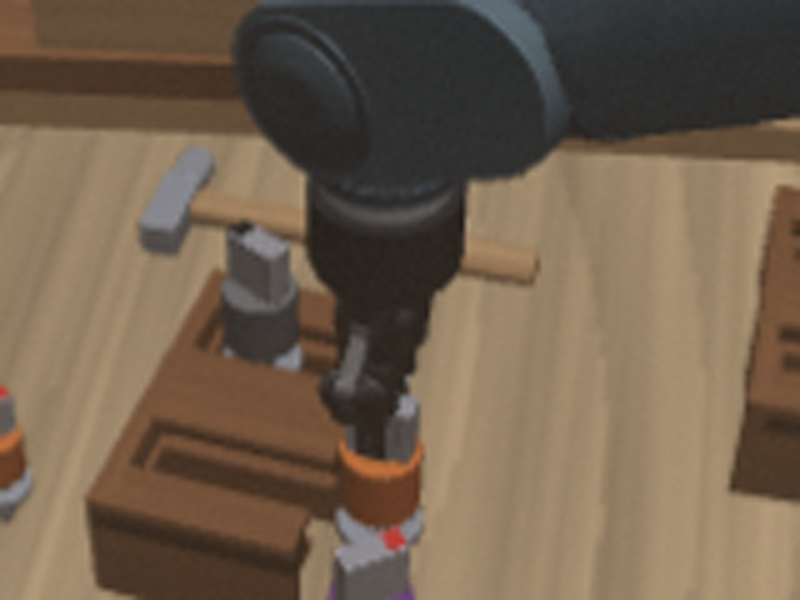

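```bash
python3 -m crank '[5,0,0,0.4,0, 5,0,0,0.7,0, 5,0,0,0.7,0, 5,0,0,0.5,0, 5,0,0,0,0]' 80;python3 -m crank '[5,0.1,0.4,0,4.4, 5,0.17,0.75,0,4.4, 5,0.17,0.75,0,4.4, 5,0.17,0.75,0,4.4, 5,0.17,0.75,0,4.4, 5,0.17,0.75,0,4.4, 5,0.17,0.75,0,4.4, 5,0.15,0.5,0,4.2]' 80;python3 -m crank '[5,0.08,0.5,0,0, 5,0,0.1,0,0, 5,0,0,0,0]' 80
```

```text
time: 6.48
position: [0.4897, -0.1665, 0.4377]
tcp_rot: [3.139, -0.006, -0.168]
contact_force: [-0.0, 0.1, -2.7]
width: 0.173
time: 7.48
position: [0.565, 0.16, 0.4319]
tcp_rot: [-3.14, 0.003, 0.447]
contact_force: [-0.3, 0.1, -3.3]
width: 0.169
time: 7.85
position: [0.5696, 0.1939, 0.4329]
tcp_rot: [-3.141, 0.003, 0.444]
contact_force: [-0.0, -0.5, -3.0]
width: 0.169
```

```bash
python3 -m crank '[5,0,0,-0.4,0, 5,0,0,-0.3,0, 5,0,0,-0.1,0, 5,0,0,0,0]' 80; python3 w.py d bore; python3 - <<'E'
from h import *
import pickle
g={}
for n,b,s in (("scene",(260,210,380,370),5),("side",(180,210,280,360),5)):
    g[n]=f=grab_frame(n); crop(f,b,s,"f_%s.png"%n)
pickle.dump((g,state()),open("g1.pkl","wb"))
E
```

```text
time: 8.35
position: [0.5698, 0.1935, 0.3863]
tcp_rot: [-3.141, 0.001, 0.443]
contact_force: [0.5, 0.0, -3.4]
width: 0.171
8.4 [0.56996389 0.19370027 0.38711762] [ 3.14135544e+00 -6.00812950e-04  4.42754240e-01] 0.1703223118124336 [ 0.66540543  0.38844218 -1.92453744]
cam [0.64008542 0.22713618 0.35515024]
bore [(0.95, [220, 129, 344, 235])]
```

View pics/f_scene.png

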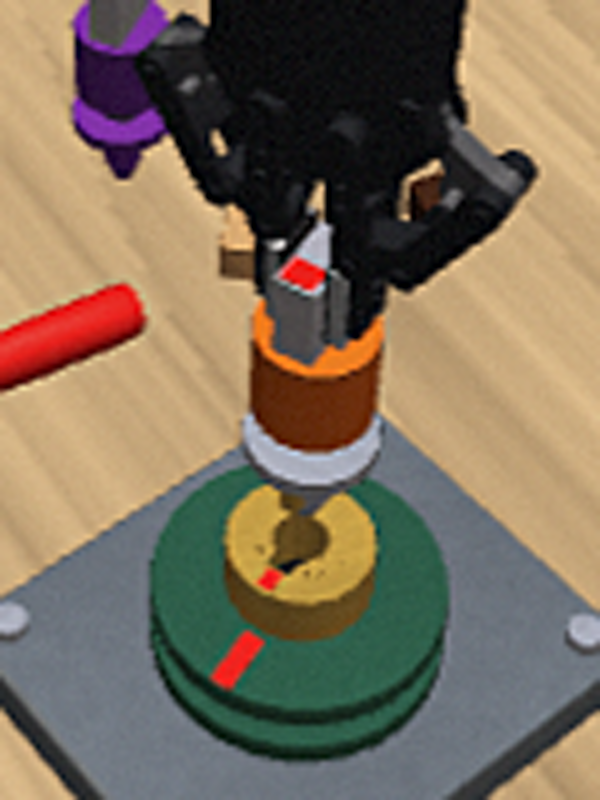

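View pics/f_side.png

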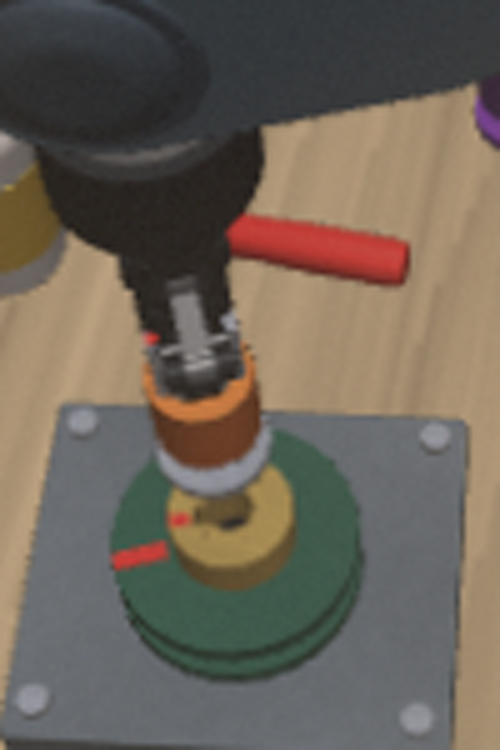

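View pics/w_d.png

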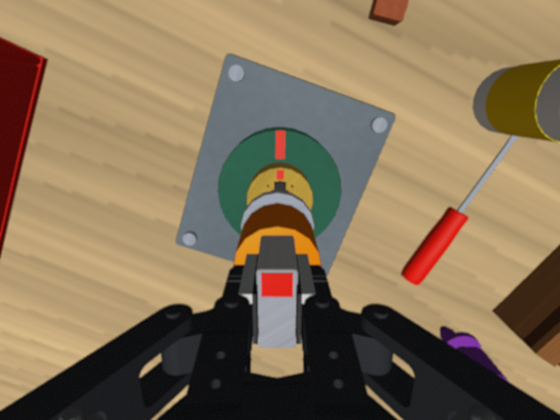

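```bash
python3 - <<'E'
from h import *
import pickle
g,s=pickle.load(open("g1.pkl","rb")); fw,sw=pickle.load(open("w_d.pkl","rb"))
crop(g["scene"],(300,290,345,350),12,"z1.png"); crop(g["side"],(205,275,255,335),12,"z2.png"); crop(fw,(225,120,335,285),4,"z3.png")
a=[cv2.imread("pics/z%d.png"%i) for i in (1,2)]
h=720; cv2.imwrite("pics/z12.png",cv2.resize(np.hstack(a),None,fx=.68,fy=.68) if 0 else np.hstack(a)[:,:])
print(np.hstack(a).shape)
E
```

```text
(720, 1140, 3)
```

```bash
python3 - <<'E'
from h import *
import pickle
g,s=pickle.load(open("g1.pkl","rb")); fw,sw=pickle.load(open("w_d.pkl","rb"))
g["wrist"]=fw
# brass mask of hub: boundaries per row; orange/collar
for n,b in (("scene",(290,280,350,345)),("side",(200,280,250,330)),("wrist",(235,150,330,260))):
    x0,y0,x1,y1=b
    hsv=cv2.cvtColor(g[n]["img"],cv2.COLOR_RGB2HSV).astype(int)
    H,S,V=hsv[...,0],hsv[...,1],hsv[...,2]
    for nm,m in (("brass",(H>16)&(H<28)&(S>110)&(V>60)),("orange",(H<19)&(S>180)&(V>50)),("grey",(S<60)&(V>110)),("red",((H<4)|(H>176))&(S>180)&(V>120))):
        mm=np.zeros_like(m);mm[y0:y1,x0:x1]=m[y0:y1,x0:x1]
        ys=[y for y in range(y0,y1) if mm[y].sum()>3]
        print(n,nm,[(y,int(np.where(mm[y])[0].min()),int(np.where(mm[y])[0].max())) for y in ys][::2])
E
```

```text
scene brass [(308, 310, 328), (310, 308, 330), (312, 307, 332), (314, 305, 333), (316, 305, 334), (318, 305, 334), (320, 305, 334), (322, 306, 334), (324, 305, 334), (326, 305, 334), (328, 306, 333), (330, 307, 333), (332, 309, 331), (334, 310, 330), (336, 313, 327)]
scene orange [(280, 312, 335), (282, 311, 335), (284, 310, 334), (286, 310, 334), (288, 310, 334), (290, 310, 334), (292, 311, 333), (294, 312, 333), (296, 313, 332), (298, 316, 329), (324, 305, 315), (326, 306, 333), (332, 308, 329), (334, 311, 329), (337, 308, 323), (339, 307, 311), (341, 305, 310), (343, 304, 308)]
scene grey [(294, 308, 337), (296, 308, 339), (298, 308, 341), (300, 305, 343), (302, 302, 346), (304, 299, 348), (306, 296, 349), (308, 293, 349), (310, 290, 349), (312, 290, 349), (314, 290, 349), (316, 290, 349)]
scene red [(338, 307, 312), (340, 306, 310), (342, 304, 309), (344, 303, 307)]
side brass [(305, 232, 235), (307, 230, 236), (309, 215, 237), (311, 214, 237), (313, 219, 238), (315, 218, 238), (317, 215, 238), (319, 215, 237), (321, 216, 236), (323, 217, 235), (325, 219, 232), (327, 224, 228)]
s
[... 1562 characters left out ...]
63, 291), (197, 259, 295), (199, 256, 298), (201, 253, 301), (203, 250, 304), (205, 249, 305), (207, 248, 306), (209, 246, 308), (211, 245, 310), (213, 243, 311), (215, 243, 311), (217, 242, 312), (219, 242, 312), (221, 241, 313), (223, 241, 313), (225, 240, 329), (227, 241, 329), (229, 326, 329), (231, 324, 329), (233, 235, 329), (235, 235, 329), (237, 235, 329), (239, 235, 329), (241, 235, 329), (243, 235, 329), (245, 235, 329), (247, 235, 329), (249, 235, 329), (251, 235, 329), (253, 319, 329), (255, 320, 329), (257, 320, 329), (259, 321, 329)]
wrist red [(150, 277, 283), (152, 277, 283), (154, 277, 283), (156, 276, 283), (171, 278, 282), (173, 278, 282), (175, 278, 282), (177, 278, 282)]
```

View pics/z1.png

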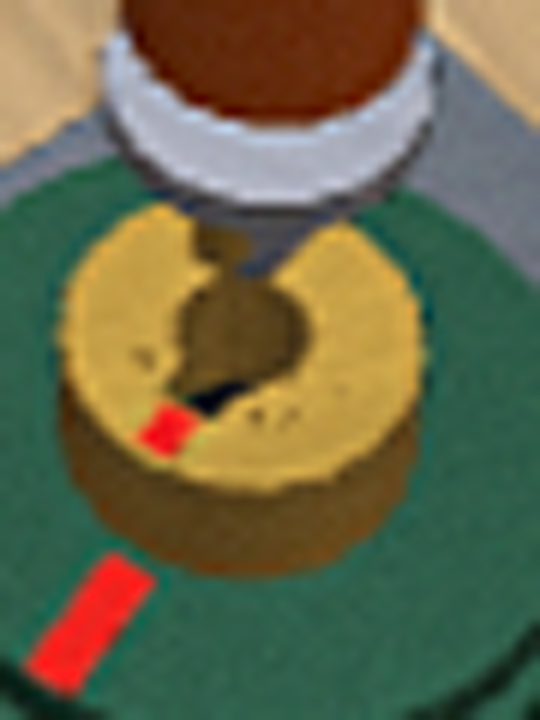

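View pics/z2.png

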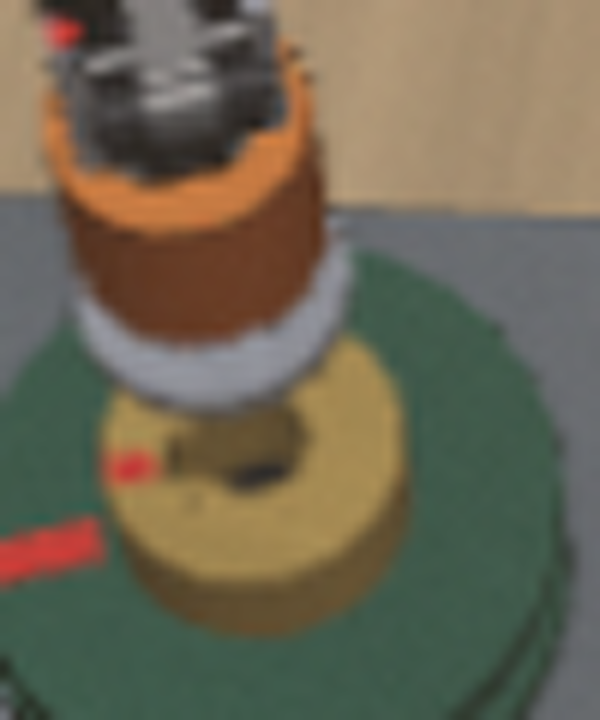

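View pics/z3.png

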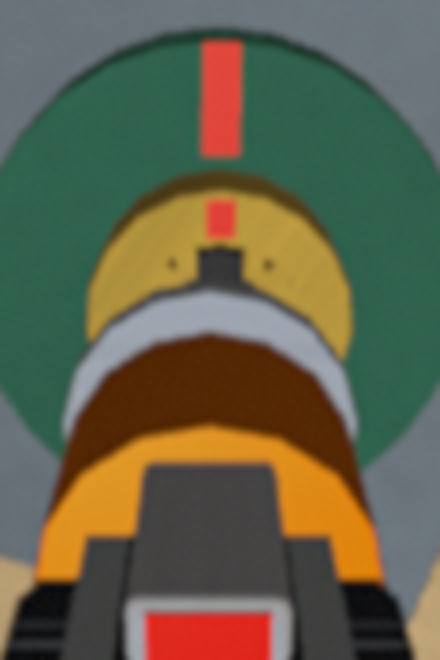

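```bash
cat > off.py <<'E'
from h import *
import pickle
np.set_printoptions(precision=4,suppress=True)
def ring(c,r,z): t=np.linspace(0,2*np.pi,181); return np.c_[c[0]+r*np.cos(t),c[1]+r*np.sin(t),0*t+z]
def cen(f,P): u=proj(f,P)[:,0]; return (u.min()+u.max())/2
def solve(frames,tcp,meas,hub=(.570,.194)):
    # tip z from TCP, drum axis under TCP
    tip=tcp[2]-.2765
    A=[];b=[];
    for n,(hm,cm) in meas.items():
        f=frames[n]
        Ph=ring(hub,.028,.09); Pc=np.r_[ring(tcp,.024,tip+.036),ring(tcp,.024,tip+.044)]
        rh=hm-cen(f,Ph); rc=cm-cen(f,Pc)
        e=1e-3
        Jh=[(cen(f,Ph+np.eye(3)[k]*e)-cen(f,Ph))/e for k in (0,1)]
        Jc=[(cen(f,Pc+np.eye(3)[k]*e)-cen(f,Pc))/e for k in (0,1)]
        print(n,"hub resid px %.2f collar %.2f"%(rh,rc),np.array(Jh)/1000)
        # unknown: hub shift dh, drum shift dc, common per-camera col bias absorbed: use relative
        A.append(np.r_[Jc]);b.append(rc-rh*np.hypot(*Jc)/np.hypot(*Jh))
    A=np.array(A);b=np.array(b)
    x,res,_,_=np.linalg.lstsq(A,b,rcond=None)
    rel=np.array(tcp[:2])+x-hub
    print("drum minus hub (mm):",rel*1000,"resid px",A@x-b, " => move units",-rel/.06)
E
python3 - <<'E'
from off import *
g,s=pickle.load(open("g1.pkl","rb")); fw,sw=pickle.load(open("w_d.pkl","rb")); g["wrist"]=fw
solve(g,s["position"],{"scene":((305.2+335.4)/2-.5,(308.7+336.5)/2-.5),"side":((213.6+238.75)/2-.5,(211.5+234.3)/2-.5),"wrist":(279.6,276.9)})
E
```

```text
scene hub resid px 0.01 collar 1.07 [-0.4513  0.3109]
side hub resid px 0.82 collar 0.52 [-0.4465 -0.1057]
wrist hub resid px 3.12 collar 0.29 [ 0.5164 -1.0905]
drum minus hub (mm): [-0.0572  2.557 ] resid px [-0.1447  0.0876 -0.0407]  => move units [ 0.001  -0.0426]
```

Scene, side and wrist agree that the drum sits 2.5 mm too far in +y, and the yaw matches the stripe. I'll correct that and lower slowly.

```bash
python3 -m crank '[5,0,-0.042,-0.1,0, 5,0,0,-0.15,0, 5,0,0,-0.1,0, 5,0,0,-0.05,0, 5,0,0,0,0]' 80; python3 w.py e; python3 - <<'E'
from h import *
import pickle
g={}
for n,b,s in (("scene",(300,290,345,350),12),("side",(205,275,255,335),12)):
    g[n]=f=grab_frame(n); crop(f,b,s,"h_%s.png"%n)
pickle.dump((g,state()),open("g2.pkl","wb"))
E
```

```text
time: 9.18
position: [0.5697, 0.1914, 0.3623]
tcp_rot: [-3.141, 0.001, 0.443]
contact_force: [-0.9, -0.2, -3.7]
width: 0.175
9.225 [0.56981402 0.19141501 0.3626657 ] [-3.14157761e+00  1.02737935e-05  4.43100357e-01] 0.17642082910244186 [ 0.4824673   0.07230729 -3.29046768]
cam [0.64001282 0.22503821 0.33118367]
```

View pics/h_scene.png

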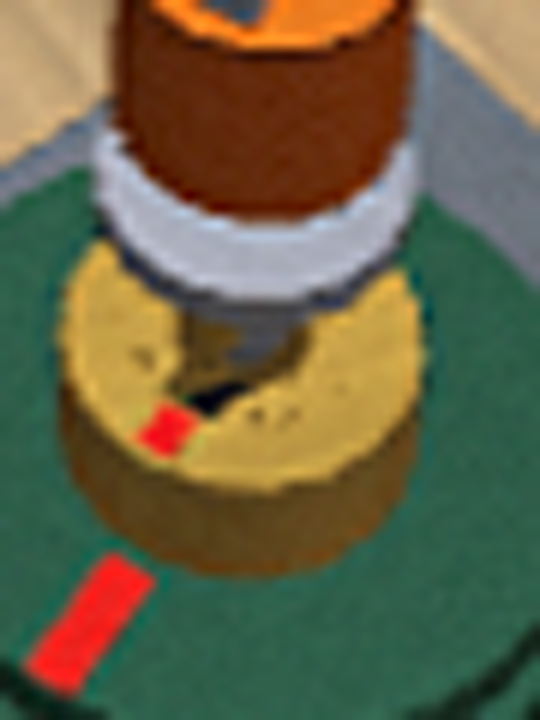

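View pics/h_side.png

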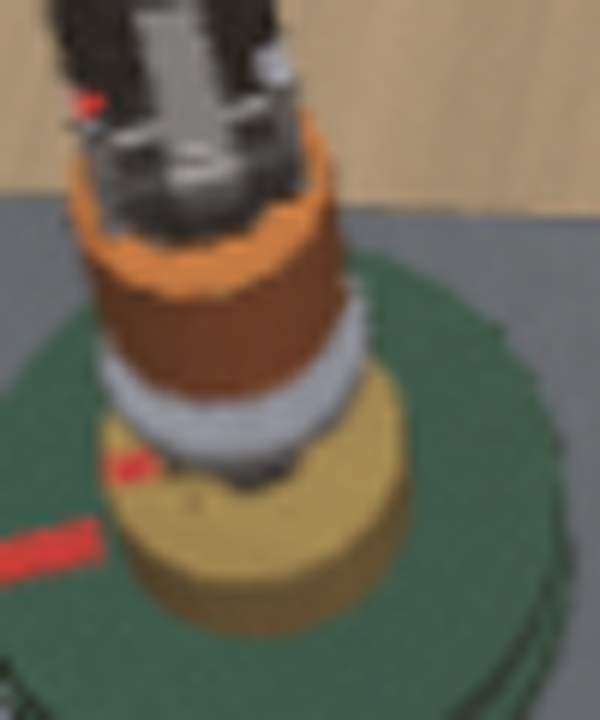

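```bash
python3 - <<'E'
from off import *
g,s=pickle.load(open("g2.pkl","rb")); fw,sw=pickle.load(open("w_e.pkl","rb")); g["wrist"]=fw
crop(fw,(225,120,335,285),4,"z4.png")
solve(g,s["position"],{"scene":((305.2+335.4)/2-.5,(307.9+334.8)/2-.5),"side":((213.6+238.75)/2-.5,(213.3+235.8)/2-.5)})
hsv=cv2.cvtColor(fw["img"],cv2.COLOR_RGB2HSV).astype(int);H,S,V=hsv[...,0],hsv[...,1],hsv[...,2]
for y in range(165,215,4):
    m=np.where((H>16)&(H<28)&(S>110)&(V>60))[0:2]
    r=np.where(((H[y]>16)&(H[y]<28)&(S[y]>110)&(V[y]>60))[230:330])[0]+230; g_=np.where(((S[y]<70)&(V[y]>110))[235:325])[0]+235
    print(y,(r.min(),r.max()) if len(r) else 0,(g_.min(),g_.max()) if len(g_) else 0)
E
```

```text
scene hub resid px 0.01 collar 1.06 [-0.4513  0.3109]
side hub resid px 0.82 collar 0.60 [-0.4465 -0.1057]
drum minus hub (mm): [-0.3151  0.4316] resid px [0. 0.]  => move units [ 0.0053 -0.0072]
165 0 0
169 (np.int64(266), np.int64(289)) 0
173 (np.int64(258), np.int64(296)) 0
177 (np.int64(254), np.int64(301)) 0
181 (np.int64(250), np.int64(304)) 0
185 (np.int64(248), np.int64(306)) 0
189 (np.int64(246), np.int64(308)) 0
193 (np.int64(244), np.int64(310)) (np.int64(272), np.int64(282))
197 (np.int64(243), np.int64(312)) (np.int64(259), np.int64(295))
201 (np.int64(242), np.int64(312)) (np.int64(252), np.int64(301))
205 (np.int64(242), np.int64(313)) (np.int64(249), np.int64(305))
209 (np.int64(241), np.int64(313)) (np.int64(246), np.int64(308))
213 (np.int64(242), np.int64(312)) (np.int64(244), np.int64(310))
```

View pics/z4.png

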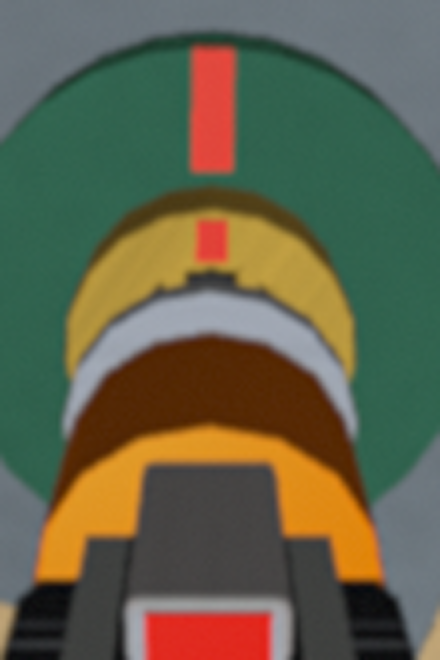

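Offset is now below 0.5 mm and the stripe is in line with the tang. Lowering past the key's contact level.

```bash
python3 -m crank '[5,0,0,-0.06,0, 5,0,0,-0.06,0, 5,0,0,-0.06,0, 5,0,0,-0.05,0, 5,0,0,0,0]' 80
```

```text
time: 9.95
position: [0.5697, 0.1914, 0.3485]
tcp_rot: [-3.141, 0.001, 0.443]
contact_force: [0.1, 0.1, -2.8]
width: 0.174
```

The key entered the keyway with no resistance. Pressing down against the spring.

```bash
python3 -m crank '[5,0,0,-0.06,0, 5,0,0,-0.06,0, 5,0,0,-0.05,0, 5,0,0,0,0]' 100; python3 -m crank '[5,0,0,-0.05,0, 5,0,0,-0.05,0, 5,0,0,0,0]' 100
```

```text
time: 10.45
position: [0.57, 0.1915, 0.3397]
tcp_rot: [3.141, -0.001, 0.443]
contact_force: [-2.4, -0.6, 3.9]
width: 0.168
time: 10.82
position: [0.57, 0.1915, 0.3337]
tcp_rot: [3.141, -0.001, 0.443]
contact_force: [-2.8, 0.8, 7.1]
width: 0.169
```

```bash
python3 -m crank '[5,0,0,-0.04,0, 5,0,0,0,0]' 100; python3 -m crank '[5,0,0,-0.04,0, 5,0,0,0,0, 5,0,0,0,0]' 100
```

```text
time: 11.08
position: [0.5701, 0.1915, 0.3316]
tcp_rot: [3.141, -0.001, 0.443]
contact_force: [-2.7, -1.3, 7.9]
width: 0.167
time: 11.45
position: [0.5702, 0.1915, 0.3306]
tcp_rot: [3.141, -0.001, 0.443]
contact_force: [-4.8, -0.4, 14.0]
width: 0.17
```

```bash
python3 -m crank '[5,0,0,-0.03,0, 5,0,0,0,0, 5,0,0,0,0]' 100; python3 w.py k; python3 - <<'E'
from h import *
for n,b,s in (("scene",(290,250,350,350),7),("side",(195,265,260,345),8)):
    f=grab_frame(n); crop(f,b,s,"k_%s.png"%n); cv2.imwrite("pics/kf_%s.png"%n,f["img"][:,:,::-1])
E
```

```text
time: 11.82
position: [0.5705, 0.1916, 0.3306]
tcp_rot: [3.141, -0.002, 0.443]
contact_force: [-10.1, -1.2, 20.9]
width: 0.17
11.875 [0.57043325 0.19158785 0.33056776] [ 3.14077430e+00 -1.57314648e-03  4.43523300e-01] 0.16920260864480757 [-9.61151899 -2.08202978 21.14012386]
cam [0.64078211 0.22524661 0.29962259]
```

View pics/k_scene.png

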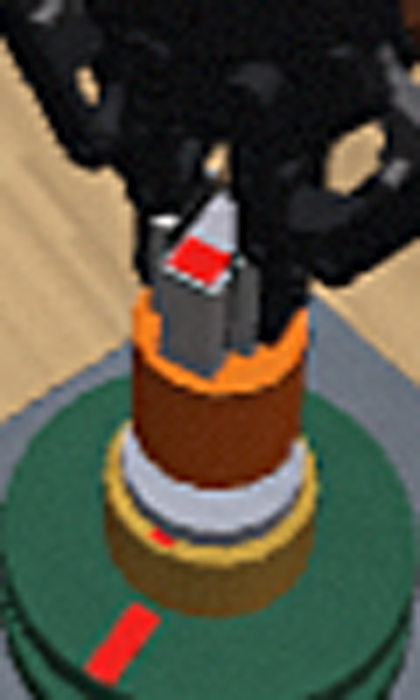

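View pics/k_side.png

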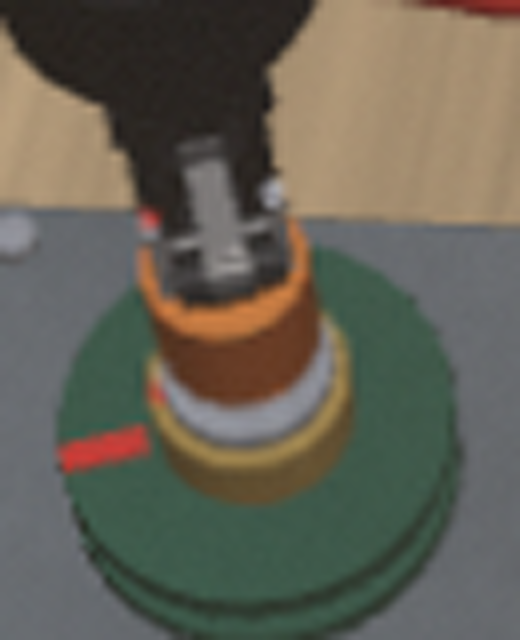

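View pics/kf_scene.png

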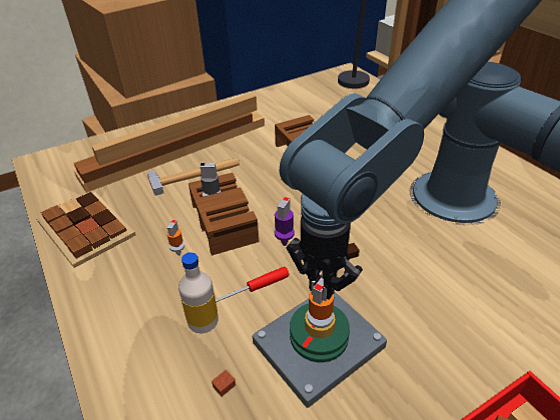

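View pics/w_k.png

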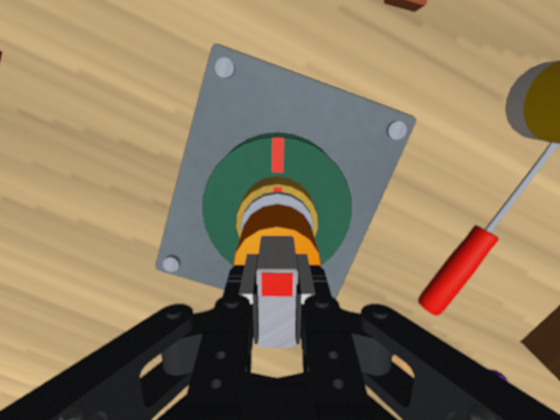

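Collar is seated: z held at 0.3306 while force rose from 8 to 21 N. I'll relieve the 10 N side load slightly and recheck.

```bash
python3 -m crank '[5,-0.014,0,0,0, 5,0,0,0,0, 5,0,0,0,0]' 100
```

```text
time: 12.35
position: [0.5699, 0.1915, 0.3306]
tcp_rot: [3.14, -0.003, 0.443]
contact_force: [-6.3, -2.0, 19.4]
width: 0.17
```

```bash
python3 -m crank '[5,0,0,0,0, 5,0,0,0,0, 5,0,0,0,0, 5,0,0,0,0]' 100; python3 - <<'E'
from h import *
f=grab_frame("scene"); crop(f,(290,250,350,350),7,"l.png")
E
```

```text
time: 12.85
position: [0.5699, 0.1915, 0.3306]
tcp_rot: [3.14, -0.003, 0.443]
contact_force: [-7.4, -2.6, 19.8]
width: 0.174
```

View pics/l.png

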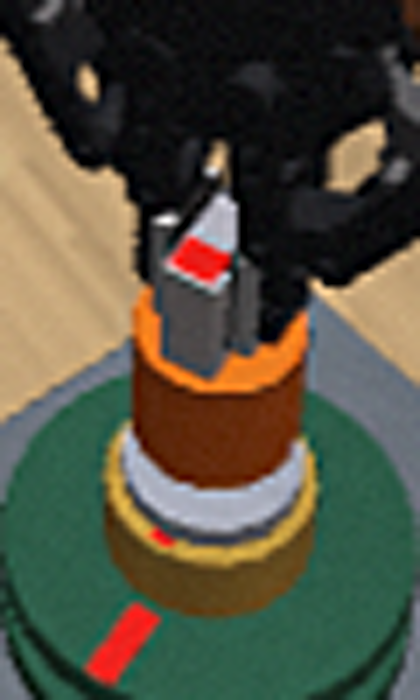

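Collar is flush on the hub with the red mark over the stripe, and the push is steady. Handing in.

```bash
python3 -c "
from workcell import *
print(close_job()); s=state(); print(s['time'],s['position'],s['contact_force'],s['width'])"
```

```text
the job is handed in; nothing more can be done
None
the job is handed in; nothing more can be done
```

I slid the larger orange drum out of the left rack and turned it about 35° so its key lined up with the keyway. I then set it in the pulley's bore and pressed it home. I handed the job in at about 12.9 s, still gripping the tang and pressing down.

**Fit:** Before insertion, the scene and side pictures put the drum within about 0.5 mm of the bore, and the wrist picture agreed. The key entered the keyway with no measurable resistance.

**Seating:** The tool stopped at z = 0.3306 m, against about 0.3305 m expected for fully home. It stayed there as the force rose from 14 to about 21 N. At the last check the downward push was a steady 20 N, with the grip holding (I set 100 N). The pictures show the collar on the hub face and the red mark above the keyway stripe.

**Surroundings:** In the last full scene picture the spare, the rack, the look-alikes, the glue, the screwdriver and the hammer looked undisturbed. The gripper hid the dark and light tiles in that picture, but it never came near them.

**Disagreements:**
- **Bore position:** the first fixed-camera position for the bore was about 2.5 mm off in y. I corrected it from the pictures before lowering.
- **Side load:** about 7–8 N of sideways force remained on the tool at the end, down from 10 N after a small shift.
- **After hand-in:** the robot's state could no longer be read, so I have no reading of the final second.

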